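# Tip the valve balls off the draining board and bin the disc

## Robot

A 7-joint arm with a two-finger parallel gripper is mounted at the origin on the work surface. World frame = base frame: x ahead of the robot, y to its left, z up, the work surface at z = 0. Lengths are in m, angles in rad, forces in N, time in s.
With the tool pointing down it reaches from about 0.4 to 0.85 m from the base axis. Payload 6.9 kg.
Tool frame: the origin (TCP) lies between the finger pads; the fingertips stand 8 mm ahead of it and the grasp point (between the pads) lies 11 mm behind it (manip.tip_reach is the distance from the TCP to the fingertips, in m); z points along the fingers, y is the line along which they close (so a half turn about z gives the same grasp; the last joint's range is limited). The gripper opens to 85 mm and grips with 20 to 120 N. Pads are 22 mm wide; open, the fingers measure 114 mm over their backs; the gripper's body (76 mm by 85 mm) begins 54 mm behind the grasp point. The pads swing forward as they close: fully open they stand 13 mm farther back than shut.
Start: joints at [1.274, 0.507, -0.238, 1.5, 0.126, 1.149, -0.155], TCP at [0.245, -0.575, 0.239] pointing down, gripper open.
Joint ranges: [-3.08, 3.08], [-0.24, 2.05], [-1.43, 1.35], [0, 2.5], [-1.52, 4.66], [0.17, 1.96], [-2.89, 2.89]. Speed limits (rad/s): [2.39, 2.39, 3.14, 3.14, 3.14, 3.14, 3.14].

## Interface

Orientations are given as [roll, pitch, yaw] about the fixed x, y, z axes, in that order (R = Rz(yaw) Ry(pitch) Rx(roll)).
In Python, from workcell import manip, imaging gives the robot as it stands.
- The arm moves only by the tool apply_moves, never from a script. Its argument "deltas" is one flat list of numbers, 7 for each row, row after row: the shift along the tool's x, y, z scaled (see below), then the turn, a rotation vector about the tool's x, y, z scaled (see below), then the opening, from 0 (shut) to 1 (fully open). In form: [x, y, z, rx, ry, rz, claw, x, y, z, rx, ry, rz, claw, ...]. A call has 1 to 10 rows; each row is the pose to reach, as a shift and turn from the pose commanded when the call began, along the tool's axes at that moment; what a row does not reach only later rows make up. The controller multiplies each number of a shift by 0.25 m and each number of a turn by 0.5 rad. A row lasts 1/12 s, in which the tool goes at most 41.7 mm and 7.16 degrees, less where a joint would pass 70% of its speed; a pose out of reach is approached as far as the arm can. A call with a number of a shift or a turn outside -1 to 1 is refused whole. A call with a gripper value outside its range is refused whole. The fingers move at their own pace and stop on an object; "squeeze" is the grip in N (left out, the last holds). Time passes only in rows, so rows that repeat a pose let the fingers close. It gives the time, the measured TCP pose, the force, the opening and the grip force at its end, in the units of the state.
- manip.sense(): the state, without advancing time (a new reading comes with each control period).
- imaging.capture(name): name is "side" or "top"; returns a dict with "frame" (420x560x3 uint8, red, green, blue), "camera_matrix" (3x3 intrinsics, pixels), "rvec" (rotation vector, rad) and "tvec" (3), from world to camera coordinates, as OpenCV has them. Camera axes: x right, y down, z forward; pixel columns grow to the right and rows downward; lengths in m; the calibration is good to about 2 mm. A picture is of the moment at which its call begins. There is no depth.
- manip.job_done(): hands the job in; it is judged then, once.
The state is a dict: "time_s": time; "joint_positions": joint angles; "dq": joint speeds; "tau": joint torques, N m; "tcp_pos": TCP position; "tool_rot": TCP orientation; "force": force on the tool from outside, world axes, zero at the start; "torque": the same for the moment, N m; "grip_width": finger opening in m; "gripper_force": force on a finger pad.
Only numpy, scipy, OpenCV 4.12 (cv2) and the standard library are available. Lean on these libraries where they do the work, as an engineer would, in place of code of your own. Each camera call takes 0.05 s, during which the arm holds its last target. There are 200 camera calls.

## Task

The urn's tap parts lie drying on the hinged draining board. Lift the board by its handle bar until the two steel balls have rolled off into the catch tray while the flat disc stays lying on it, and lower the board again. Then take the disc off the board and put it in the low round tin; do not handle the balls, and leave the square tin and the coffee pot alone.

Things in the scene. Friction and masses are not known exactly. Their poses are not given: they have to be found in the camera images.
- board (a joint): Hinge angle of the draining board in rad: 0 = level, resting on its feet (the start), up to a stop at 0.38. It swings freely, weighs 0.5 kg and falls back softly when let go. The balls start to roll at about 0.1 to 0.16 rad and at 0.3 rad are off within about 2 s; the disc does not slide below 0.4 rad.
- board_handle (a point): Middle of the board's handle: a level round black bar 14 mm thick, 130 mm long, parallel to the hinge, 45 mm out from the board's end on two thin arms 60 mm either side of the middle; 70 mm above the table. Frame turns with the board: x along bar and hinge, y away from the hinge, z up out of the board. In it the hinge line is at y = -245, z = -8 mm.
- tray_in (a point): Middle of the inner floor of the fixed steel catch tray below the hinge end of the board: floor 4 mm above the table, inside 242 mm along x by 122 mm along y, walls 45 mm high, 85 mm at the side away from the board. x runs along the hinge, y from the tray towards the handle.
- ball_a_center (a point): Centre of a hollow steel valve ball, 32 mm across, 70 g, on the board at the start.
- ball_b_center (a point): Centre of the second, equal steel ball, on the board at the start.
- disc: Flat steel valve disc with a small dark spot in the middle, 44 mm across and 9 mm thick, 90 g, lying flat on the board at the start, beside the balls (left of, between or right of them, seen along the slope). Origin at the centre of its underside, z up.
- tin: Low round steel tin, open at the top, loose on the table beyond the catch tray: 110 mm across, 35 mm high, wall 3 mm, inner floor 4 mm up. Origin at the centre of its underside. In the same row, in any order, stand the square tin and the coffee pot.
- board_mid (a point): Middle of the upper face of the light wooden draining board: 220 mm wide (along the hinge), 200 mm long, 12 mm thick, with 10 mm high, 6 mm thick rims at both sides and the handle end, open at the hinge end. Axes as the handle's. 62 mm above the table when level, 100 mm from the hinge line, which runs along the board's lower end.
- square_tin: Bystander: open square steel tin, 100 x 100 mm, 35 mm high; origin at the centre of its underside. Leave alone.
- coffee_pot: Bystander: small steel coffee pot, 80 mm across, 78 mm high, with a black handle; origin at the centre of its underside. Leave alone.
Mind the look-alikes: they are no part of the job. There is more than one size of the disc; the one meant has the size given above.

How it is judged:
By the outcome, as a careful person would: the job done as asked, in the order asked, and still so for the second after the job is handed in, with the robot touching nothing.
It also fails if it takes over 54 s, if anything falls off the work surface, if the arm or the gripper's body presses on something with over 40 N, if the wrist force passes 120 N, or if a joint passes its speed limit or range.

## Working session

There is one attempt and no reset: what is moved stays moved. The work goes in short steps, Python scripts to look and compute and a tool call to move; the robot and the scene stay as the last step left them, time stands still between calls to the robot, and variables do not carry over. Pictures are saved under pics/ and viewed, at most 10 in all, crops included, and the job is handed in when it is done.

Besides the shell and the picture viewer there is one more tool, called after "Call:" by a JSON object that holds its "fn" and its "kwargs". apply_moves: Moves the arm, as the interface text tells. Shifts and turns lie within -1 to 1; 1 stands for 0.25 m of shift or 0.5 rad of turn. Its arguments: {"type":"object","properties":{"deltas":{"type":"array","items":{"type":"number","minimum":-1,"maximum":1}},"squeeze":{"type":"number"}},"required":["deltas"]}

```bash
mkdir -p pics; ls
python3 - <<'E'
from workcell import manip, imaging
import cv2
for n in("side","top"):
    c=imaging.capture(n); cv2.imwrite(f"pics/{n}0.png",c["frame"][:,:,::-1])
    R=cv2.Rodrigues(c["rvec"])[0]; print(n,c["camera_matrix"].tolist(),(-R.T@c["tvec"].ravel()).round(3),R.round(2).tolist())
s=manip.sense(); print(s, manip.tip_reach)
E
```

```text
pics
side [[506.35134998722066, 0.0, 275.61932333421316], [0.0, 506.35134998722066, 210.2390577911537], [0.0, 0.0, 1.0]] [ 0.347 -0.783  0.82 ] [[0.99, -0.16, 0.0], [-0.1, -0.66, -0.74], [0.12, 0.73, -0.67]]
top [[540.4017266630436, 0.0, 274.3473331785312], [0.0, 540.4017266630436, 205.1372800617525], [0.0, 0.0, 1.0]] [0.314 0.003 1.157] [[0.02, -1.0, -0.02], [-0.99, -0.02, -0.16], [0.16, 0.02, -0.99]]
{'time_s': 0.1, 'joint_positions': array([ 1.27350923,  0.50826417, -0.2375219 ,  1.50102904,  0.12571472,
        1.14889216, -0.15477109]), 'dq': array([-3.23685084e-04, -9.64101760e-04, -7.56369563e-05, -3.96377472e-03,
       -1.61681826e-03,  3.01915204e-04, -6.83995540e-05]), 'tau': array([-5.53562233e-03, -6.21837258e+01, -2.19501480e+00, -2.50205755e+01,
        1.24438363e-02,  7.79879512e-03,  2.65955561e-05]), 'tcp_pos': array([ 0.24474463, -0.57461717,  0.23851112]), 'tool_rot': array([-3.13998993e+00,  4.42742492e-05,  4.02824986e-01]), 'force': array([ 1.27280407,  0.22271903, -0.64633719]), 'torque': array([-0.04387729,  0.02565595, -0.00324096]), 'gripper_force': 0.0, 'grip_width': 0.08539846847488074} 0.008
```

View pics/side0.png

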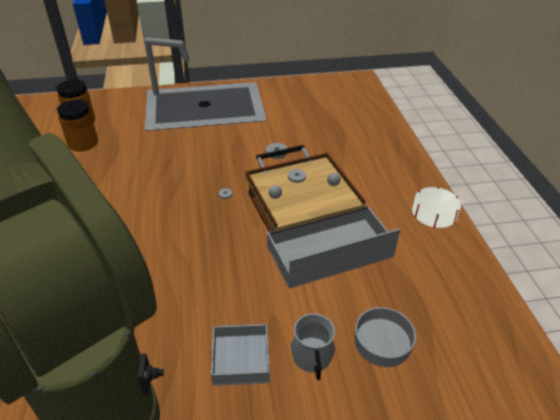

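View pics/top0.png

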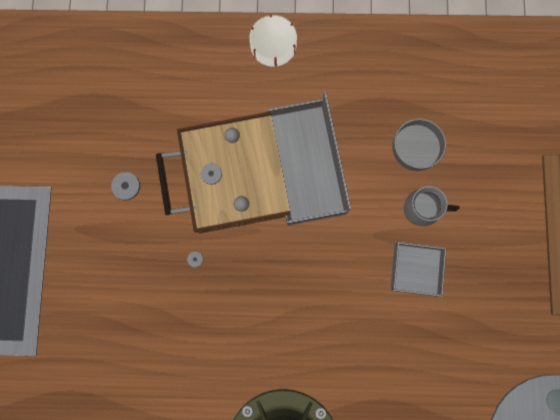

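Candidates for the disc: on the board at side (297,176) / top (211,174); the big washer on the table at side (276,149) / top (125,185); the small washer at side (225,193) / top (195,259). I choose the one on the board. The balls are at top (232,135) and (241,204). The round tin is at top (419,145) / side (385,336), the square tin at top (418,270), the pot at top (427,206), and the handle bar at top (164,184) / side (281,152).

```bash
cat > h.py <<'E'
from workcell import manip, imaging
import cv2, numpy as np
def cap(n):
    c=imaging.capture(n); c["R"]=cv2.Rodrigues(c["rvec"])[0]; c["t"]=np.ravel(c["tvec"]); c["P"]=c["camera_matrix"]@np.c_[c["R"],c["t"]]; return c
def tri(c1,p1,c2,p2):
    X=cv2.triangulatePoints(c1["P"],c2["P"],np.float64(p1).reshape(2,1),np.float64(p2).reshape(2,1)).ravel(); return X[:3]/X[3]
def plane(c,p,z):
    d=c["R"].T@np.linalg.solve(c["camera_matrix"],[*p,1]); o=-c["R"].T@c["t"]; return o+d*(z-o[2])/d[2]
def proj(c,X):
    q=c["P"]@np.r_[X,1]; return q[:2]/q[2]
def blob(c,kind,win):
    x0,y0,x1,y1=win; f=c["frame"][y0:y1,x0:x1]; hsv=cv2.cvtColor(f,cv2.COLOR_RGB2HSV)
    m=(hsv[...,2]<45) if kind=="dark" else (hsv[...,1]<70)
    if kind=="gray": m&=hsv[...,2]>50
    cs,_=cv2.findContours(m.astype(np.uint8),cv2.RETR_EXTERNAL,cv2.CHAIN_APPROX_NONE)
    k=max(cs,key=cv2.contourArea).astype(np.float32); return k+np.float32([x0,y0])
E
python3 - <<'E'
from h import *
s,t=cap("side"),cap("top")
W={"disc":("gray",(285,165,309,186),(198,161,223,187)),"ballR":("gray",(266,182,284,200),(230,193,252,214)),"ballL":("gray",(326,171,343,188),(222,125,242,145)),"tin":("gray",(352,305,418,366),(390,115,450,174)),"handle":("dark",(252,140,310,162),(152,148,174,220)),
"big":("gray",(262,140,290,160),(108,168,143,204)),"small":("gray",(215,184,235,202),(184,248,206,270))}
for k,(kind,ws,wt) in W.items():
    a,b=blob(s,kind,ws),blob(t,kind,wt)
    ra,rb=cv2.minAreaRect(a),cv2.minAreaRect(b); ea,eb=cv2.fitEllipse(a),cv2.fitEllipse(b)
    X=tri(s,ea[0],t,eb[0]); z=t["t"]; dep=(t["R"]@X+t["t"])[2]
    print(k,"s",np.round(ra[0]),np.round(ra[1]),"t",np.round(rb[0],1),np.round(rb[1],1),"X",X.round(4),"size mm",(np.array(rb[1])/540.4*dep*1e3).round(0),"reproj",(proj(s,X)-ea[0]).round(1),(proj(t,X)-eb[0]).round(1))
    if k=="handle":
        print(cv2.boxPoints(ra).round(0).tolist(),cv2.boxPoints(rb).round(0).tolist())
A=cv2.resize(t["frame"][115:240,145:345],None,fx=3,fy=3); B=cv2.resize(s["frame"][130:250,210:410],None,fx=3,fy=3,interpolation=cv2.INTER_CUBIC)
cv2.imwrite("pics/crop.png",cv2.resize(np.vstack([A,B]),None,fx=.8,fy=.8)[:600,:,::-1])
E
```

```text
disc s [296. 175.] [12. 17.] t [211. 173.] [20. 20.] X [0.5511 0.1584 0.0715] size mm [41. 41.] reproj [ 0.3 -0.1] [-0.   0.3]
ballR s [275. 191.] [12. 12.] t [241. 203.] [14. 14.] X [0.4877 0.0934 0.0828] size mm [28. 28.] reproj [ 0.3 -0.1] [-0.   0.3]
ballL s [334. 179.] [12. 11.] t [231.5 135. ] [14. 13.] X [0.6306 0.1175 0.0829] size mm [29. 27.] reproj [ 0.1 -0. ] [-0.   0.1]
tin s [385. 336.] [57. 60.] t [419.  144.5] [51. 52.] X [ 0.6335 -0.2809  0.0235] size mm [110. 112.] reproj [ 0.4 -0.1] [-0.   0.3]
handle s [280. 153.] [ 5. 46.] t [163.1 183.6] [59.7  4.9] X [0.5274 0.2557 0.0727] size mm [123.  10.] reproj [ 0.7 -0.2] [-0.   0.8]
[[257.0, 155.0], [302.0, 145.0], [303.0, 150.0], [258.0, 160.0]] [[156.0, 154.0], [161.0, 154.0], [170.0, 213.0], [165.0, 213.0]]
big s [276. 147.] [ 9. 21.] t [125.  185.5] [27. 28.] X [0.5297 0.3485 0.0242] size mm [58. 60.] reproj [ 0.7 -0.2] [-0.   0.8]
small s [225. 192.] [ 9. 12.] t [194.5 259. ] [16. 15.] X [0.3781 0.1941 0.0087] size mm [34. 32.] reproj [ 0.2 -0. ] [-0.   0.2]
```

View pics/crop.png

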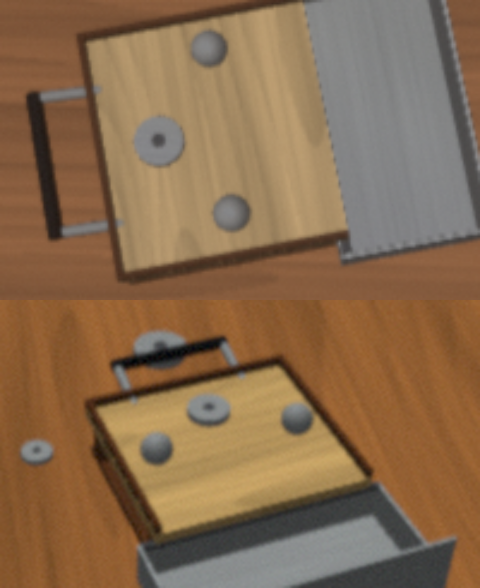

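The crop confirms the choice: the disc with the dark spot lies on the board between the two balls. It measures about 41–44 mm across with its top at 71 mm. The look-alikes measure about 60 mm and 33 mm and lie on the table. Next I plan the reach.

```bash
cat >> h.py <<'E'
from scipy.spatial.transform import Rotation as Rot
def delta(p,yaw,tilt=0,axis=(1,0,0)):
    "units for apply_moves to bring TCP to p, pointing down at yaw, then turned by tilt about a world axis"
    s=manip.sense(); R0=Rot.from_euler("xyz",s["tool_rot"]); Rt=Rot.from_rotvec(tilt*np.array(axis))*Rot.from_euler("xyz",[np.pi,0,yaw])
    return np.r_[R0.inv().apply(np.array(p)-s["tcp_pos"])/.25,(R0.inv()*Rt).as_rotvec()/.5].round(3)
E
python3 - <<'E'
from h import *
s,t=cap("side"),cap("top")
a,b=[plane(t,p,.07) for p in((158.5,154),(167.5,213))]
a2,b2=tri(s,(302.5,147.5),t,(158.5,154)),tri(s,(257.5,157.5),t,(167.5,213))
print(a,b,(a+b)/2,np.linalg.norm(a-b),np.arctan2(*(a-b)[1::-1]),a2,b2)
# board rim outline for direction check
f=cv2.cvtColor(t["frame"],cv2.COLOR_RGB2HSV)
print("mid top at .07",plane(t,(163.1,183.6),.07),"side",plane(s,(280,152.7),.07))
w=(300,90,355,225)
for p in((180,130),(197,230)): print(plane(t,p,.07))
print(delta([.6,-.15,.24],.15),delta([.5274,.2557,.17],.15))
E
```

```text
[0.59069884 0.2692555  0.07      ] [0.46729553 0.24383408 0.07      ] [0.52899719 0.25654479 0.07      ] 0.1259945498942423 0.20316072926016165 [0.58884744 0.26883338 0.07181812] [0.46722248 0.24352704 0.07139691]
mid top at .07 [0.52823549 0.25621206 0.07      ] side [0.52679031 0.25720445 0.07      ]
[0.64308145 0.22702096 0.07      ]
[0.43366159 0.1819099  0.07      ]
[ 1.973e+00 -1.007e+00 -3.000e-03 -1.000e-03  0.000e+00  5.060e-01] [ 2.342e+00 -2.613e+00  2.770e-01 -1.000e-03  0.000e+00  5.060e-01]
```

Call:
{"fn": "apply_moves", "kwargs": {"deltas": [1,-0.6,0,0,0,0.392,0.47,1,-0.6,0,0,0,0.392,0.47,1,-0.6,0,0,0,0.392,0.47,1,-0.6,0,0,0,0.392,0.47,1,-0.6,0,0,0,0.392,0.47,1,-0.6,0,0,0,0.392,0.47,1,-0.6,0,0,0,0.392,0.47,1,-0.6,0,0,0,0.392,0.47]}}

```text
time_s: 0.97
tcp_pos: [0.4224, -0.3302, 0.2399]
tool_rot: [-3.139, -0.005, 0.219]
force: [1.0, 0.2, 0.2]
grip_width: 0.0399
gripper_force: 0.0
```

Run:
```python
from h import *
print(manip.sense()["tcp_pos"],delta([.5,.0,.24],.207),delta([.528,.2562,.20],.207))
```

```text
[ 0.42235406 -0.33019897  0.23986122] [ 0.59  -1.222  0.006 -0.006 -0.01   0.024] [ 0.921 -2.197  0.17  -0.006 -0.01   0.024]
```

Call:
{"fn": "apply_moves", "kwargs": {"deltas": [0.45,-1,0,0,0,0,0.47,0.45,-1,0,0,0,0,0.47,0.45,-1,0,0,0,0,0.47,0.45,-1,0,0,0,0,0.47,0.45,-1,0,0,0,0,0.47,0.45,-1,0,0,0,0,0.47,0.45,-1,0,0,0,0,0.47]}}

```text
time_s: 1.55
tcp_pos: [0.4755, -0.0664, 0.2397]
tool_rot: [-3.14, -0.002, 0.211]
force: [-0.5, 0.5, -0.5]
grip_width: 0.0401
gripper_force: 0.0
```

Call:
{"fn": "apply_moves", "kwargs": {"deltas": [0.45,-1,0,0,0,0,0.47,0.45,-1,0,0,0,0,0.47,0.45,-1,0,0,0,0,0.47,0.45,-1,0,0,0,0,0.47,0.45,-1,0,0,0,0,0.47,0.45,-1,0,0,0,0,0.47,0.45,-1,0,0,0,0,0.47,0.45,-1,0,0,0,0,0.47]}}

```text
time_s: 2.22
tcp_pos: [0.5334, 0.2037, 0.2392]
tool_rot: [-3.137, -0.001, 0.215]
force: [0.1, -0.6, 1.0]
grip_width: 0.0403
gripper_force: 0.0
```

Run:
```python
from h import *
print(manip.sense()["tcp_pos"],manip.sense()["tool_rot"],delta([.528,.2562,.16],.207),delta([.528,.2562,.0595],.207))
```

```text
[0.53341075 0.20368909 0.23922147] [-3.13712529e+00 -1.01945307e-03  2.14844394e-01] [ 0.023 -0.208  0.318 -0.009 -0.002  0.016] [ 0.023 -0.207  0.72  -0.009 -0.002  0.016]
```

Call:
{"fn": "apply_moves", "kwargs": {"deltas": [0.023,-0.208,0,-0.009,-0.002,0.016,0.47,0.023,-0.208,0.16,-0.009,-0.002,0.016,0.47,0.023,-0.208,0.318,-0.009,-0.002,0.016,0.47,0.023,-0.208,0.318,-0.009,-0.002,0.016,0.47,0.023,-0.208,0.318,-0.009,-0.002,0.016,0.47,0.023,-0.208,0.318,-0.009,-0.002,0.016,0.47,0.023,-0.208,0.318,-0.009,-0.002,0.016,0.47]}}

```text
time_s: 2.8
tcp_pos: [0.5302, 0.2484, 0.1623]
tool_rot: [3.138, -0.003, 0.197]
force: [-0.1, 0.5, -0.7]
grip_width: 0.0405
gripper_force: 0.0
```

Run:
```python
from h import *
print(manip.sense()["tcp_pos"],manip.sense()["tool_rot"],delta([.528,.2562,.0595],.207))
```

```text
[0.53021846 0.24835784 0.16225722] [ 3.13771398e+00 -2.61149983e-03  1.97202201e-01] [-0.004 -0.034  0.411  0.008 -0.005 -0.02 ]
```

Call:
{"fn": "apply_moves", "kwargs": {"deltas": [-0.004,-0.034,0.1,0.008,-0.005,-0.02,0.47,-0.004,-0.034,0.1,0.008,-0.005,-0.02,0.47,-0.004,-0.034,0.1,0.008,-0.005,-0.02,0.47,-0.004,-0.034,0.1,0.008,-0.005,-0.02,0.47,-0.004,-0.034,0.1,0.008,-0.005,-0.02,0.47]}}

```text
time_s: 3.22
tcp_pos: [0.5269, 0.2565, 0.1363]
tool_rot: [3.141, 0.001, 0.208]
force: [-0.5, 0.1, -0.1]
grip_width: 0.0399
gripper_force: 0.0
```

Run:
```python
from h import *
print(manip.sense()["tcp_pos"],manip.sense()["tool_rot"],delta([.528,.2562,.0595],.207))
c=cap("side"); cv2.imwrite("pics/s1.png",cv2.resize(c["frame"][60:260,180:400],None,fx=2.5,fy=2.5)[:,:,::-1])
```

```text
[0.52687311 0.25648775 0.13630052] [3.14129547e+00 1.41525469e-03 2.07929190e-01] [0.005 0.002 0.307 0.001 0.003 0.002]
```

View pics/s1.png

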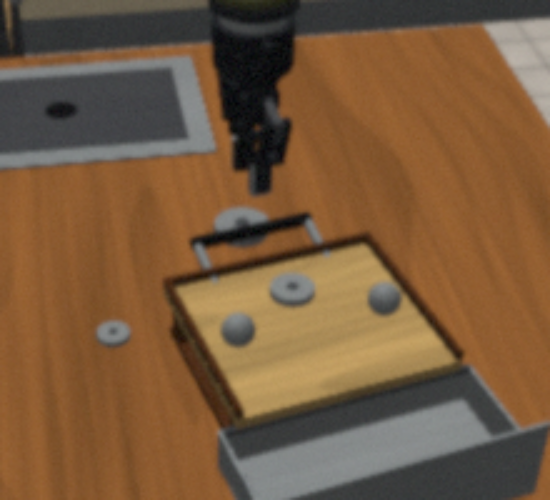

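The open fingers hang above the bar's middle (crop (258,190), bar at (250,230)), and nothing on the board has been disturbed. Descend and grip.

Call:
{"fn": "apply_moves", "kwargs": {"deltas": [0.005,0.002,0.1,0.001,0.003,0.002,0.47,0.005,0.002,0.2,0.001,0.003,0.002,0.47,0.005,0.002,0.307,0.001,0.003,0.002,0.47,0.005,0.002,0.307,0.001,0.003,0.002,0.47,0.005,0.002,0.307,0.001,0.003,0.002,0.47,0.005,0.002,0.307,0,0,0,0,0.005,0.002,0.307,0,0,0,0,0.005,0.002,0.307,0,0,0,0,0.005,0.002,0.307,0,0,0,0,0.005,0.002,0.307,0,0,0,0], "squeeze": 30}}

```text
time_s: 4.1
tcp_pos: [0.5281, 0.2573, 0.0599]
tool_rot: [-3.141, 0.0, 0.209]
force: [-1.5, 0.8, 7.3]
grip_width: 0.013
gripper_force: 29.5
```

Run:
```python
from h import *
s=manip.sense();print(s["tcp_pos"],s["tool_rot"],s["force"],s["grip_width"])
x=np.array([np.cos(.207),np.sin(.207),0]); y=np.array([-np.sin(.207),np.cos(.207),0]); z=np.array([0,0,1.])
p0=s["tcp_pos"]; b=np.array([.528,.2562,.0705]); hinge=b-.245*y-.008*z
for th in(.04,.08,.12,.16,.2,.24,.28,.32):
    p=hinge+Rot.from_rotvec(th*x).apply(p0-hinge); print(th,delta(p,.207,th,x))
```

```text
[0.52810639 0.25726524 0.05991261] [-3.14092162e+00  1.30296270e-04  2.08932775e-01] [-1.48900915  0.75511684  7.31690873] 0.013044730805320164
0.04 [-0.     0.    -0.039  0.079  0.     0.004]
0.08 [-0.     0.002 -0.079  0.159  0.     0.004]
0.12 [-0.     0.006 -0.118  0.239  0.     0.004]
0.16 [-0.     0.011 -0.157  0.319  0.001  0.004]
0.2 [-0.     0.017 -0.196  0.399  0.001  0.004]
0.24 [-0.     0.026 -0.234  0.479  0.001  0.004]
0.28 [-0.     0.035 -0.272  0.559  0.001  0.004]
0.32 [-0.     0.046 -0.31   0.639  0.001  0.004]
```

Call:
{"fn": "apply_moves", "kwargs": {"deltas": [0,0,-0.02,0.04,0,0,0,0,0,-0.039,0.08,0,0,0,0,0.001,-0.059,0.12,0,0,0,0,0.002,-0.079,0.16,0,0,0,0,0.004,-0.098,0.2,0,0,0,0,0.006,-0.118,0.24,0,0,0,0,0.008,-0.138,0.28,0,0,0,0,0.011,-0.157,0.32,0,0,0,0,0.014,-0.177,0.36,0,0,0,0,0.017,-0.196,0.4,0,0,0]}}

```text
time_s: 4.93
tcp_pos: [0.529, 0.2529, 0.1083]
tool_rot: [-2.938, 0.001, 0.208]
force: [2.5, 4.5, -2.2]
grip_width: 0.0125
gripper_force: 29.5
```

```bash
cat > lift.py <<'E'
from h import *
import sys
s=manip.sense();print(s["tcp_pos"],s["tool_rot"],s["force"],s["grip_width"])
x=np.array([np.cos(.207),np.sin(.207),0]); y=np.array([-np.sin(.207),np.cos(.207),0]); z=np.array([0,0,1.])
p0=np.array([.5281,.2573,.0599]); b=np.array([.528,.2562,.0705]); hinge=b-.245*y-.008*z
for th in map(float,sys.argv[1:]):
    p=hinge+Rot.from_rotvec(th*x).apply(p0-hinge); print(th,delta(p,.207,th,x))
E
python3 lift.py .2 .24 .28 .31
```

```text
[0.52899985 0.25294375 0.10831201] [-2.93840764e+00  9.72475579e-04  2.08308428e-01] [ 2.53594431  4.541031   -2.18244594] 0.012471025365526616
0.2 [ 0.    -0.001 -0.002 -0.006  0.002  0.002]
0.24 [ 0.    -0.    -0.041  0.074  0.002  0.002]
0.28 [-0.     0.001 -0.081  0.154  0.003  0.002]
0.31 [-0.     0.004 -0.11   0.214  0.003  0.002]
```

Call:
{"fn": "apply_moves", "kwargs": {"deltas": [0,0,-0.02,0.04,0,0,0,0,0,-0.041,0.08,0,0,0,0,0.001,-0.06,0.12,0,0,0,0,0.001,-0.081,0.16,0,0,0,0,0.003,-0.095,0.19,0,0,0,0,0.004,-0.11,0.214,0,0,0,0,0.004,-0.11,0.214,0,0,0,0,0.004,-0.11,0.214,0,0,0,0,0.004,-0.11,0.214,0,0,0,0,0.004,-0.11,0.214,0,0,0]}}

```text
time_s: 5.77
tcp_pos: [0.5304, 0.2465, 0.1348]
tool_rot: [-2.833, 0.001, 0.208]
force: [4.3, 5.0, -1.3]
grip_width: 0.0127
gripper_force: 29.7
```

Call:
{"fn": "apply_moves", "kwargs": {"deltas": [0,0,0,0,0,0,0,0,0,0,0,0,0,0,0,0,0,0,0,0,0,0,0,0,0,0,0,0,0,0,0,0,0,0,0,0,0,0,0,0,0,0,0,0,0,0,0,0,0,0,0,0,0,0,0,0,0,0,0,0,0,0,0,0,0,0,0,0,0,0]}}

```text
time_s: 6.6
tcp_pos: [0.5304, 0.2465, 0.1348]
tool_rot: [-2.833, 0.001, 0.208]
force: [3.6, 3.5, -1.1]
grip_width: 0.0131
gripper_force: 29.7
```

Call:
{"fn": "apply_moves", "kwargs": {"deltas": [0,0,0,0,0,0,0,0,0,0,0,0,0,0,0,0,0,0,0,0,0,0,0,0,0,0,0,0,0,0,0,0,0,0,0,0,0,0,0,0,0,0,0,0,0,0,0,0,0,0,0,0,0,0,0,0,0,0,0,0,0,0,0,0,0,0,0,0,0,0]}}

```text
time_s: 7.43
tcp_pos: [0.5303, 0.2465, 0.1348]
tool_rot: [-2.833, 0.001, 0.208]
force: [3.5, 4.1, -1.1]
grip_width: 0.0129
gripper_force: 29.7
```

```bash
python3 lift.py .31 .2 .1 0
python3 - <<'E'
from h import *
c=cap("side"); cv2.imwrite("pics/s2.png",cv2.resize(c["frame"][60:290,180:410],None,fx=2.5,fy=2.5)[:,:,::-1])
E
```

```text
[0.53034482 0.24646925 0.13475658] [-2.83295804e+00  1.19938625e-03  2.08061348e-01] [ 3.46717328  4.10816475 -1.11429557] 0.012945456423563432
0.31 [ 0.    -0.001 -0.001  0.003  0.003  0.001]
0.2 [ 0.     0.006  0.107 -0.217  0.003  0.001]
0.1 [ 0.     0.023  0.204 -0.417  0.003  0.002]
0.0 [ 0.001  0.049  0.299 -0.617  0.003  0.002]
```

View pics/s2.png

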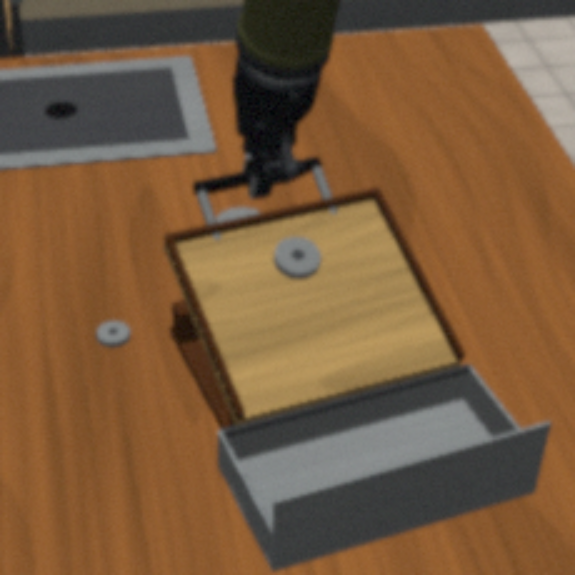

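The balls are off the board, hidden behind the tray's tall wall in this view. The disc stayed at crop (297,256). I lower the board and check the tray from the top.

Call:
{"fn": "apply_moves", "kwargs": {"deltas": [0,0.001,0.03,-0.062,0,0,0,0,0.002,0.06,-0.123,0,0,0,0,0.004,0.091,-0.185,0,0,0,0,0.008,0.122,-0.247,0,0,0,0,0.013,0.152,-0.309,0,0,0,0,0.018,0.182,-0.37,0,0,0,0,0.024,0.212,-0.432,0,0,0,0,0.031,0.241,-0.494,0,0,0,0,0.039,0.27,-0.555,0,0,0,0,0.048,0.297,-0.612,0,0,0]}}

```text
time_s: 8.32
tcp_pos: [0.5281, 0.2572, 0.0598]
tool_rot: [-3.14, 0.001, 0.208]
force: [3.5, 3.7, 21.9]
grip_width: 0.0128
gripper_force: 34.3
```

```bash
python3 lift.py 0
python3 - <<'E'
from h import *
s,c=cap("side"),cap("top"); cv2.imwrite("pics/t2.png",cv2.resize(c["frame"][80:280,140:380],None,fx=3,fy=3)[:,:,::-1])
E
```

```text
[0.52806496 0.25721968 0.0597715 ] [-3.14033141e+00  1.19441473e-03  2.08445441e-01] [ 3.52343797  3.68864636 21.85338189] 0.012775428615644083
0.0 [ 0.    -0.    -0.001 -0.003  0.002  0.003]
```

View pics/t2.png

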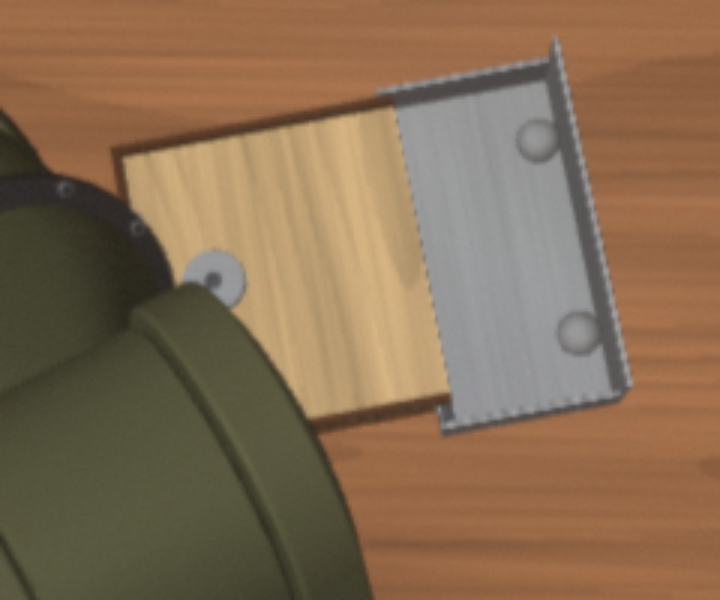

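Both balls lie in the tray at crop (538,140) and (579,333). The disc is on the board at (214,280). Release and retreat up.

Call:
{"fn": "apply_moves", "kwargs": {"deltas": [0,0,-0.002,0,0,0,0.47,0,0,-0.002,0,0,0,0.47,0,0,-0.002,0,0,0,0.47,0,0,-0.002,0,0,0,0.47,0,0,-0.15,0,0,0,0.47,0,0,-0.3,0,0,0,0.47,0,0,-0.4,0,0,0,0.47,0,0,-0.4,0,0,0,0.6,0,0,-0.4,0,0,0,0.8,0,0,-0.4,0,0,0,0.8]}}

```text
time_s: 9.25
tcp_pos: [0.5269, 0.256, 0.1588]
tool_rot: [-3.141, 0.004, 0.208]
force: [-0.4, 0.2, -0.1]
grip_width: 0.0685
gripper_force: 0.0
```

Run:
```python
from h import *
s,t=cap("side"),cap("top")
b=blob(s,"gray",(285,165,309,186)); e=cv2.fitEllipse(b); print("side",e, plane(s,e[0],.068))
f=t["frame"][161:187,198:223]; cv2.imwrite("pics/x.png",f[:,:,::-1])
try:
  e2=cv2.fitEllipse(blob(t,"gray",(198,161,223,187))); print("top",e2,plane(t,e2[0],.068),tri(s,e[0],t,e2[0]))
except Exception as x: print(x)
print(manip.sense()["tcp_pos"],manip.sense()["grip_width"])
```

```text
side ((296.4447937011719, 175.0218048095703), (12.314040184020996, 17.4792423248291), 91.45191192626953) [0.55130889 0.16281825 0.068     ]
top ((210.8553466796875, 173.18576049804688), (20.389446258544922, 20.652502059936523), 77.48204803466797) [0.55239732 0.15885254 0.068     ] [0.55099595 0.15834125 0.07167206]
[0.52661188 0.25594559 0.15802588] 0.06832777588926145
```

Run:
```python
from h import *
print(manip.sense()["joint_positions"].round(2)); print(delta([.5515,.159,.13],.207+.8),delta([.5515,.159,.13],.207-.8))
```

```text
[-0.24  0.54 -0.4   1.71  0.25  0.94 -2.1 ]
[ 0.018  0.4    0.112 -0.005  0.012 -1.597] [0.018 0.4   0.112 0.005 0.011 1.603]
```

Call:
{"fn": "apply_moves", "kwargs": {"deltas": [0.018,0.15,0,0,0,-0.24,0.63,0.018,0.3,0,0,0,-0.48,0.63,0.018,0.4,0,0,0.006,-0.72,0.63,0.018,0.4,0,0,0.006,-0.95,0.63,0.018,0.4,0,0,0.006,-0.95,0.63]}}

```text
time_s: 9.77
tcp_pos: [0.5524, 0.157, 0.1577]
tool_rot: [-3.139, 0.003, 0.685]
force: [-0.6, 0.6, -0.6]
grip_width: 0.054
gripper_force: 0.0
```

Call:
{"fn": "apply_moves", "kwargs": {"deltas": [0,0,0.05,0,0,-0.24,0.63,0,0,0.08,0,0,-0.48,0.63,0,0,0.11,0,0,-0.65,0.63,0,0,0.11,0,0,-0.65,0.63,0,0,0.11,0,0,-0.65,0.63,0,0,0.11,0,0,-0.65,0.63]}}

```text
time_s: 10.27
tcp_pos: [0.5522, 0.1607, 0.1318]
tool_rot: [-3.14, -0.001, 1.005]
force: [-0.0, 0.9, -0.7]
grip_width: 0.0539
gripper_force: 0.0
```

Run:
```python
from h import *
s=manip.sense();print(s["tcp_pos"],s["tool_rot"],s["grip_width"],s["force"],s["joint_positions"].round(2)); print(delta([.5515,.159,.08],1.007),delta([.5515,.159,.0715],1.007))
```

```text
[0.55223545 0.16065896 0.13179491] [-3.13960576e+00 -6.30268620e-04  1.00528898e+00] 0.05391440642212898 [-0.00239968  0.93823797 -0.74451237] [ 0.06  0.59 -0.6   1.78  0.41  0.91 -1.29]
[-0.007  0.001  0.207 -0.004 -0.001 -0.003] [-0.007  0.002  0.241 -0.004 -0.001 -0.003]
```

Call:
{"fn": "apply_moves", "kwargs": {"deltas": [-0.007,0.001,0.1,-0.004,0,0,0.63,-0.007,0.001,0.18,-0.004,0,0,0.63,-0.007,0.001,0.21,-0.004,0,0,0.63,-0.007,0.001,0.23,-0.004,0,0,0.63,-0.007,0.002,0.241,-0.004,0,0,0.63,-0.007,0.002,0.241,-0.004,0,0,0.63,-0.007,0.002,0.241,-0.004,0,0,0.63]}}

```text
time_s: 10.85
tcp_pos: [0.5524, 0.1585, 0.0724]
tool_rot: [3.14, -0.001, 1.008]
force: [-0.6, -0.0, 0.2]
grip_width: 0.0537
gripper_force: 0.0
```

Run:
```python
from h import *
s=manip.sense();print(s["tcp_pos"],s["grip_width"],s["force"]); print(delta([.5515,.159,.0715],1.007))
c=cap("side"); cv2.imwrite("pics/s3.png",cv2.resize(c["frame"][120:220,230:370],None,fx=5,fy=5,interpolation=2)[:,:,::-1])
```

```text
[0.55243783 0.15846841 0.07235308] 0.053723309242677174 [-0.56279923 -0.03692459  0.17070555]
[-0.    -0.004  0.003  0.003 -0.003  0.003]
```

View pics/s3.png

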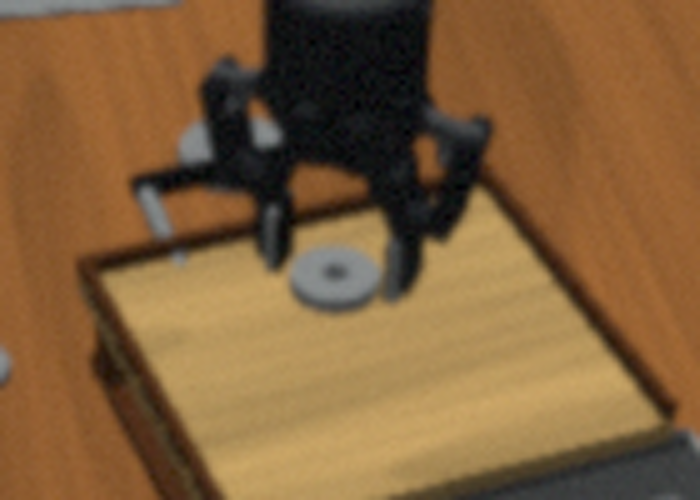

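The tips straddle the disc evenly (crop (272,268) and (397,298), disc at (335,277)) and stand a few mm above the board. Go a little lower, feel for contact, then close.

Call:
{"fn": "apply_moves", "kwargs": {"deltas": [-0.002,-0.002,0.01,0,0,0,0.63,-0.002,-0.002,0.018,0,0,0,0.63,-0.002,-0.002,0.018,0,0,0,0.63,-0.002,-0.002,0.018,0,0,0,0.63]}}

```text
time_s: 11.23
tcp_pos: [0.5512, 0.1579, 0.067]
tool_rot: [3.141, -0.0, 1.009]
force: [-0.2, 1.4, 0.7]
grip_width: 0.0541
gripper_force: 0.0
```

Call:
{"fn": "apply_moves", "kwargs": {"deltas": [0,0,0,0,0,0,0.4,0,0,0,0,0,0,0.4,0,0,0,0,0,0,0.4,0,0,0,0,0,0,0.4,0,0,0,0,0,0,0.4], "squeeze": 35}}

```text
time_s: 11.65
tcp_pos: [0.5519, 0.1583, 0.0684]
tool_rot: [3.139, -0.002, 1.009]
force: [-1.3, -0.2, 9.9]
grip_width: 0.0423
gripper_force: 39.7
```

Call:
{"fn": "apply_moves", "kwargs": {"deltas": [0,0,-0.05,0,0,0,0.4,0,0,-0.15,0,0,0,0.4,0,0,-0.3,0,0,0,0.4,0,0,-0.45,0,0,0,0.4,0,0,-0.48,0,0,0,0.4,0,0,-0.48,0,0,0,0.4]}}

```text
time_s: 12.15
tcp_pos: [0.5526, 0.1588, 0.1901]
tool_rot: [3.137, -0.005, 1.009]
force: [0.1, 0.4, -0.9]
grip_width: 0.0423
gripper_force: 36.2
```

Run:
```python
from h import *
s,t=cap("side"),cap("top")
for c,w in((s,(352,305,418,366)),(t,(390,115,450,174))):
    k=blob(c,"gray",w); e=cv2.fitEllipse(k); m,r=cv2.minEnclosingCircle(k); print(e,m,r,plane(c,e[0],.035),plane(c,e[0],.0175))
S=manip.sense();print(S["tcp_pos"],S["grip_width"],S["gripper_force"])
print(delta([.62,-.05,.2],1.007),delta([.633,-.281,.2],1.007))
```

```text
((384.1981506347656, 336.2706298828125), (56.97322463989258, 61.59257507324219), 119.17585754394531) (383.74176025390625, 335.77471923828125) 31.485431671142578 [ 0.62848797 -0.28830197  0.035     ] [ 0.63477116 -0.27728282  0.0175    ]
((418.7270202636719, 144.14505004882812), (50.39132308959961, 52.825347900390625), 63.43721008300781) (418.826416015625, 144.78237915039062) 26.892227172851562 [ 0.63107452 -0.27806952  0.035     ] [ 0.63602528 -0.28245387  0.0175    ]
[0.55082071 0.15743444 0.18638326] 0.041790012803356646 36.17377460002899
[-0.554  0.677 -0.054  0.002  0.001  0.003] [-1.308e+00  1.213e+00 -5.300e-02  2.000e-03  1.000e-03  3.000e-03]
```

Disc held (42 mm). The tin's centre is at about (0.634, -0.280), consistent in both views. Carry the disc across.

Call:
{"fn": "apply_moves", "kwargs": {"deltas": [-0.65,0.61,-0.05,0,0,0,0.4,-0.65,0.61,-0.05,0,0,0,0.4,-0.65,0.61,-0.05,0,0,0,0.4,-0.65,0.61,-0.05,0,0,0,0.4,-0.65,0.61,-0.05,0,0,0,0.4,-0.65,0.61,-0.05,0,0,0,0.4,-0.65,0.61,-0.05,0,0,0,0.4]}}

```text
time_s: 12.83
tcp_pos: [0.5929, -0.0678, 0.1965]
tool_rot: [-3.14, 0.004, 1.0]
force: [0.1, -0.6, -0.6]
grip_width: 0.0423
gripper_force: 36.2
```

Call:
{"fn": "apply_moves", "kwargs": {"deltas": [-0.65,0.61,0,0,0,0,0.4,-0.65,0.61,0,0,0,0,0.4,-0.65,0.61,0,0,0,0,0.4,-0.65,0.61,0,0,0,0,0.4,-0.65,0.61,0,0,0,0,0.4,-0.65,0.61,0,0,0,0,0.4,-0.65,0.61,0,0,0,0,0.4,-0.65,0.61,0,0,0,0,0.4]}}

```text
time_s: 13.5
tcp_pos: [0.6353, -0.2791, 0.1969]
tool_rot: [-3.138, -0.001, 1.008]
force: [-0.1, 1.1, -0.3]
grip_width: 0.0424
gripper_force: 36.2
```

Run:
```python
from h import *
S=manip.sense();print(S["tcp_pos"],S["tool_rot"],S["grip_width"])
print(delta([.634,-.28,.08],1.007))
```

```text
[ 0.63532275 -0.27913109  0.19686798] [-3.13825791e+00 -7.33012037e-04  1.00805993e+00] 0.042379511869132185
[-0.006 -0.001  0.467 -0.007 -0.001  0.002]
```

Call:
{"fn": "apply_moves", "kwargs": {"deltas": [-0.006,-0.001,0.15,-0.007,0,0,0.4,-0.006,-0.001,0.3,-0.007,0,0,0.4,-0.006,-0.001,0.42,-0.007,0,0,0.4,-0.006,-0.001,0.467,-0.007,0,0,0.4,-0.006,-0.001,0.467,-0.007,0,0,0.4,-0.006,-0.001,0.467,-0.007,0,0,0.4]}}

```text
time_s: 14.0
tcp_pos: [0.6356, -0.2789, 0.0832]
tool_rot: [3.138, -0.001, 1.011]
force: [0.6, -0.6, 0.4]
grip_width: 0.0421
gripper_force: 36.2
```

Run:
```python
from h import *
S=manip.sense();print(S["tcp_pos"],S["tool_rot"],S["grip_width"])
print(delta([.634,-.28,.015],1.007))
c=cap("side"); cv2.imwrite("pics/s4.png",cv2.resize(c["frame"][240:390,270:450],None,fx=4,fy=4,interpolation=2)[:,:,::-1])
```

```text
[ 0.63563821 -0.27889064  0.08321422] [ 3.13814679e+00 -1.38414830e-03  1.01087140e+00] 0.04212804537055189
[-0.008 -0.004  0.273  0.007 -0.003  0.008]
```

View pics/s4.png

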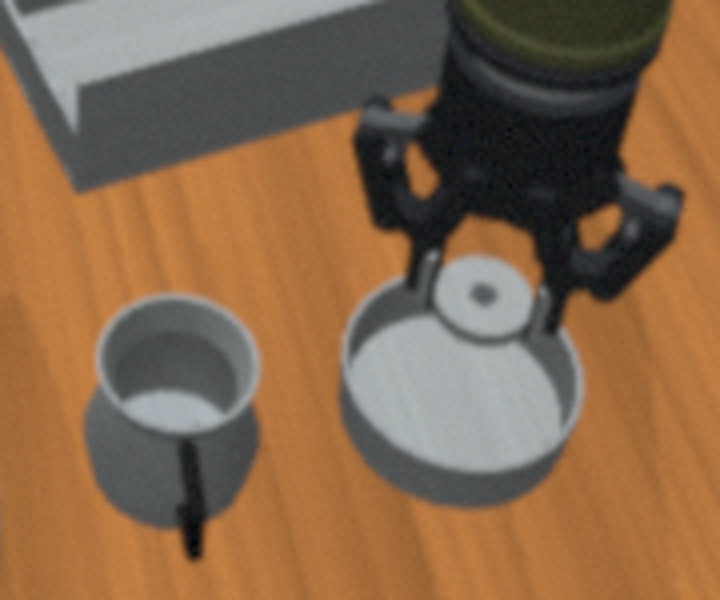

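Run:
```python
from h import *
from scipy.optimize import fsolve
c=cap("side"); S=manip.sense(); p=S["tcp_pos"]; y=Rot.from_euler("xyz",S["tool_rot"]).apply([0,1,0])
for name,q in dict(tipR=(550,333),tipL=(411,288),knR=(603,300),knL=(385,228),disc=(484,293)).items():
    px=np.array(q)/4+[270,240]
    print(name,fsolve(lambda v:proj(c,p+v[0]*y+[0,0,v[1]])-px,[0,0]).round(4))
```

```text
tipR [ 0.03   -0.0074]
tipL [-0.0326 -0.0075]
knR [0.0468 0.0255]
knL [-0.049   0.0272]
disc [-0.0014  0.0051]
```

The disc hangs over the tin (crop (484,293)), tilted slightly. The finger knuckles stay about 26 mm above the TCP, so TCP z = 0.017 clears the rim.

Call:
{"fn": "apply_moves", "kwargs": {"deltas": [-0.008,-0.004,0.08,0.007,-0.003,0.008,0.4,-0.008,-0.004,0.15,0.007,-0.003,0.008,0.4,-0.008,-0.004,0.2,0.007,-0.003,0.008,0.4,-0.008,-0.004,0.24,0.007,-0.003,0.008,0.4,-0.008,-0.004,0.255,0.007,-0.003,0.008,0.4,-0.008,-0.004,0.265,0.007,-0.003,0.008,0.4,-0.008,-0.004,0.265,0.007,-0.003,0.008,0.4,-0.008,-0.004,0.265,0.007,-0.003,0.008,0.4]}}

```text
time_s: 14.77
tcp_pos: [0.634, -0.282, 0.0174]
tool_rot: [3.14, 0.001, 1.005]
force: [0.0, 0.5, -1.1]
grip_width: 0.042
gripper_force: 36.2
```

Call:
{"fn": "apply_moves", "kwargs": {"deltas": [0,0,0,0,0,0,0.6,0,0,0,0,0,0,0.6,0,0,0,0,0,0,0.6,0,0,0,0,0,0,0.6,0,0,-0.1,0,0,0,0.6,0,0,-0.25,0,0,0,0.6,0,0,-0.4,0,0,0,0.6,0,0,-0.55,0,0,0,0.6,0,0,-0.7,0,0,0,0.6,0,0,-0.7,0,0,0,0.6]}}

```text
time_s: 15.6
tcp_pos: [0.6371, -0.282, 0.2007]
tool_rot: [3.129, -0.002, 1.005]
force: [2.2, 1.1, 1.2]
grip_width: 0.0512
gripper_force: 0.0
```

Call:
{"fn": "apply_moves", "kwargs": {"deltas": [0,-0.9,0,0,0,0,0.6,0,-0.9,0,0,0,0,0.6,0,-0.9,0,0,0,0,0.6,0,-0.9,0,0,0,0,0.6,0,-0.9,0,0,0,0,0.6,0,-0.9,0,0,0,0,0.6,0,-0.9,0,0,0,0,0.6,0,-0.9,0,0,0,0,0.6,0,-0.9,0,0,0,0,0.6]}}

```text
time_s: 16.35
tcp_pos: [0.4445, -0.1618, 0.1918]
tool_rot: [3.139, 0.001, 1.004]
force: [0.4, -0.7, 0.0]
grip_width: 0.0514
gripper_force: 0.0
```

Run:
```python
from h import *
S=manip.sense();print(S["tcp_pos"],S["joint_positions"].round(2))
c=cap("side"); t=cap("top"); cv2.imwrite("pics/s5.png",np.vstack([c["frame"][130:420],t["frame"][80:390]])[:,:,::-1])
```

```text
[ 0.44454467 -0.16180579  0.19182757] [ 0.79  0.38 -0.69  1.96  0.3   0.91 -0.61]
```

View pics/s5.png

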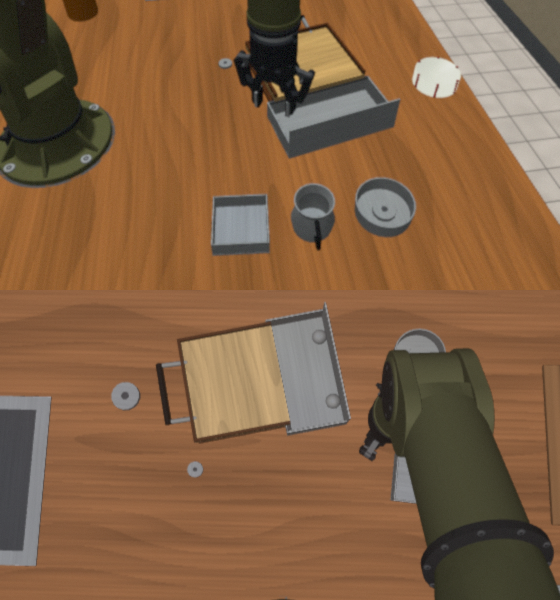

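The disc lies flat in the round tin at (385,209) in the composite. Both balls are in the tray at (319,337) and (333,401), the board is down, the square tin and pot are where they were, and the arm is clear. Handing in.

```bash
python3 -c "
from workcell import manip
print(manip.job_done())"
```

```text
the job is handed in; nothing more can be done
None
```

The job is handed in at about 16 s of the 54 s: both balls rolled into the catch tray, the board is lowered again, the disc lies flat in the round tin, and the square tin and coffee pot were left alone.

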